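# Catch the falling incubator lid and lower it shut

### The job

Close the slide incubator without jarring the slides in it: tip its open lid forward past its balance so that it starts to fall by itself, catch it on the outside of your fingers while it is still part open and bring it to a stop there for a moment, then lower it gently until it is fully shut - it must not drop the last bit. Do not grip the lid or press hard on it or the incubator, and leave the things around it where they stand. Finish with the hand clear of everything.

Things in the scene. Friction and masses are not known exactly. Their poses are not given: they have to be found in the camera images.
- incubator: Slide incubator fixed to the bench: white housing 180 mm deep (its x, -85 front to +95 mm back), 335 mm wide (its y, -170 to +165), 88 mm high; slide bays under the lid, operating panel at y above 75 mm. Origin at its underside on the bench; its x points from its front to its back. It stands side-on, its front to the robot's left (yaw about -1.57, up to 0.35 off). Lid's middle line at y = -50 mm.
- lid (a joint): Grey lid's angle, rad: 0 = shut (level), 1.75 = leaning back on its stop (start). It balances at about 1.35: above that it falls back to the stop, below it falls shut, slowed by a hinge damper: 0.1 rad/s just past balance to about 1 rad/s near shut, some 2.5 s from 0.1 rad past balance, landing with a bang unless caught. About 0.45 kg; 2 N at the lip carries it. No spring or latch.
- lid_hinge (a point): Point on the hinge line at the middle of the lid's width, 93 mm above the bench, 78 mm behind the incubator's origin (its x). The lid turns about a level line through it along the incubator's y axis.
- lid_lip (a point): Middle of the finger lip's outer edge, on its underside, 183 mm from the hinge. Lid: shell 160 x 230 x 28 mm; lip: flat ledge 6 mm thick, 150 wide, 23 beyond the shell, in the plane of the lid's underside. Shut: its underside is 93 mm above the bench and overhangs the front wall by 20 mm, free below. Open: topmost edge, 0.27 m up, underside to the front.
- staining_jar: Square glass staining jar with a knobbed cover, 62 x 62 x 107 mm, standing loose; origin at the centre of its underside. To be left alone.
- oil_bottle: Small amber bottle with a black cap, 30 mm across, 65 mm high, standing loose; origin at the centre of its underside. To be left alone.
- objective: Steel microscope objective standing loose on its mount end, 34 mm across, 52 mm high; origin at the centre of its underside. To be left alone.
- slide_box: Shut grey plastic slide box, 97 x 84 x 35 mm, lying loose; origin at the centre of its underside. To be left alone.

How it is judged:
On the way, in this order (a step that is already met when the one before it is completed fails the run):
1. the lid, tipped past its balance, falls by itself with the fingers off it (value of joint lid between 0.15 and 1.34 rad and velocity of joint lid below -0.02 rad/s and contact force between the fingers and incubator below 0.05 N), for 0.1 s.
2. the lid is caught part open: it rests on the fingers and stands still (value of joint lid between 0.12 and 1.25 rad and velocity of joint lid between -0.08 and 0.08 rad/s and contact force between the fingers and incubator above 0.3 N), for 0.2 s.
At the end, for the whole second after the job is handed in: The lid is fully shut (within 0.02 rad) and still, and the jar, bottle, objective and slide box are within 15 mm of where they stood (value of joint lid below 0.02 rad and velocity of joint lid between -0.02 and 0.02 rad/s and distance of each of staining_jar, oil_bottle, objective, slide_box from where it was at the start of the episode below 0.015 m); the robot touches nothing.
It fails at once if the lid slams: it comes down onto its seat (last 0.06 rad) faster than 0.45 rad/s, about 80 mm/s at the lip (value of joint lid below 0.06 rad and velocity of joint lid below -0.45 rad/s).
It fails at once if the lid is gripped, or the lid or incubator is pressed with more than 20 N (contact force between any of the fingers, the arm and incubator above 20 N).
It fails at once if a bystander is shoved, lifted or knocked over (distance of any of staining_jar, oil_bottle, objective, slide_box from where it was at the start of the episode above 0.015 m or angle between any of staining_jar, oil_bottle, objective, slide_box's own z axis and vertical above 0.4 rad).
It also fails if it takes over 48 s, if anything falls off the work surface, if the arm or the gripper's body presses on something with over 40 N, if the wrist force passes 120 N, or if a joint passes its speed limit or range.

### The arm

A 6-joint arm with a two-finger parallel gripper is mounted at the origin on the work surface. World frame = base frame: x ahead of the robot, y to its left, z up, the work surface at z = 0. Lengths are in m, angles in rad, forces in N, time in s.
With the tool pointing down it reaches from about 0.35 to 0.975 m from the base axis. Payload 4.9 kg.
Tool frame: the origin (TCP) lies midway between the tips of the shut fingers; the grasp point (between the pads) lies 19 mm behind it (arm.grip_point_offset is the distance from the TCP to the grasp point, in m); y points along the fingers, x is the direction in which the jaws open and shut, and the axes are right-handed (so a half turn about y gives the same grasp; the last joint's range is limited). The gripper opens to 85 mm and grips with 20 to 120 N. Pads are 22 mm wide; open, the fingers measure 114 mm over their backs; the gripper's body (76 mm by 85 mm) begins 54 mm behind the grasp point. The pads swing forward as they close: fully open they stand 13 mm farther back than shut.
Start: joints at [1.079, 0.053, 1.613, -0, 1.476, -0.119], TCP at [0.228, 0.582, 0.231] pointing down, gripper open.
Joint ranges: [-3.01, 3.01], [-1.01, 2.22], [0.06, 2.58], [-1.02, 4.17], [0.09, 2.62], [-3.14, 3.14]. Speed limits (rad/s): [2.57, 2.57, 3.14, 3.14, 3.14, 3.14].

### API

Orientations are given as a unit quaternion [w, x, y, z].
In Python, from station import arm, move_gripper, solver, sensors, get_image, order gives the robot as it stands. Calls block until the motion is done:
- arm.move_to(position, orientation): joint-space move of the TCP to a pose.
- arm.servo_line(position, speed=0.15, rot=None): straight line of the TCP; rot=None keeps the orientation; speed is the mean speed in m/s.
- arm.move_j(angles): joint-space move.
- move_gripper(opening, newtons=None): opening from 0.0 (shut) to 1.0 (fully open); newtons is the grip in N (None keeps the last); returns when the fingers have stopped.
- arm.dwell(seconds).
- solver.ik(position, orientation): joint angles nearest the present ones, or None.
- sensors.get_obs(): the state.
- get_image(name): name is "scene" or "top" or "wrist"; returns a dict with "image" (480x640x3 uint8, blue, green, red), "vfov" (degrees; the focal length in pixels is half the picture's height over the tangent of half this angle, whatever the lens; pixels are square), "cx", "cy" (the principal point, pixels), "D" ([k1, k2, p1, p2, k3] as OpenCV has them; the pictures are not rectified), "cam_to_world" (4x4, takes a point from camera to world coordinates); the wrist camera has in their place "hand_eye" (4x4, takes a point from camera to tool coordinates, whose origin is the TCP and whose axes are the tool frame's). Camera axes: x right, y down, z forward; pixel columns grow to the right and rows downward; lengths in m; the calibration is good to about 2 mm. A picture is of the moment at which its call begins: read the wrist's pose just before it. There is no depth.
A pose or a line that the arm cannot do raises arm.IKError and nothing moves.
- order.sign_off(): hands the job in, once; it reports no verdict.
The state is a dict: "time": time; "joint_positions": joint angles; "joint_velocities": joint speeds; "joint_torque": joint torques, N m; "eef_pos": TCP position; "tool_rot": TCP orientation; "wrist_force": force on the tool from outside, world axes, zero at the start; "wrist_torque": the same for the moment, N m; "opening": opening from 0.0 (shut) to 1.0 (fully open).
Only numpy, scipy, OpenCV 4.12 (cv2) and the standard library are available. Lean on these libraries where they do the work, as an engineer would, in place of code of your own. Each camera call takes 0.05 s, during which the arm holds its last target.

## Working session

There is one attempt and no reset: what is moved stays moved. The work goes in short steps, each a Python script; the robot and the scene stay as the last script left them, time stands still between calls to the robot, and variables do not carry over. Pictures are saved under pics/ and viewed, and the job is handed in when it is done.

```bash
ls; mkdir -p pics
python3 - <<'E'
from station import arm, move_gripper, solver, sensors, get_image, order
import cv2
o=sensors.get_obs();print(o)
for n in ["scene","top","wrist"]:
    d=get_image(n);cv2.imwrite(f"pics/{n}0.png",d["image"]);print(n,{k:v for k,v in d.items() if k!="image"})
E
```

```text
pics
{'time': 0.0, 'joint_positions': array([ 1.07899239e+00,  5.33488156e-02,  1.61430672e+00,  2.85295485e-05,
        1.47597736e+00, -1.19016983e-01]), 'joint_velocities': array([ 5.54890864e-04,  1.53031922e-03, -2.23141596e-04,  9.95132795e-05,
       -6.82152186e-05,  1.17396413e-03]), 'joint_torque': array([-7.13209429e-04, -3.93686378e+01, -3.70172954e+01, -1.87835817e-04,
        7.12881127e-03, -3.56204896e-05]), 'eef_pos': array([0.22733934, 0.58152014, 0.2300604 ]), 'tool_rot': array([-0.58367357,  0.58432193,  0.398036  , -0.39932491]), 'wrist_force': array([0.733786  , 0.0455452 , 0.36736415]), 'wrist_torque': array([-0.02044649, -0.01918115, -0.00333501]), 'opening': 1.000190460231092}
scene {'vfov': 47.13302218382202, 'cx': 324.10869464169656, 'cy': 239.36373371986235, 'D': array([-0.16414982,  0.        ,  0.        ,  0.        ,  0.        ]), 'cam_to_world': array([[ 0.1362825 ,  0.60796611, -0.78217919,  1.24154756],
       [ 0.99063691, -0.09008704,  0.10258085, -0.04606918],
       [-0.00809853, -0.78883556, -0.61455096,  0.59982795],
       [ 0.        ,  0. 
[... 281 characters left out ...]
   [-0.99995686, -0.00609697, -0.00700764,  0.02274825],
       [ 0.00804878, -0.19216552, -0.98132952,  1.01162011],
       [ 0.        ,  0.        ,  0.        ,  1.        ]])}
wrist {'vfov': 60.410419908980685, 'cx': 317.90492783943847, 'cy': 236.56828732072256, 'D': array([-0.03865573,  0.        ,  0.        ,  0.        ,  0.        ]), 'hand_eye': array([[ 9.99999613e-01, -6.53139644e-04,  5.90088008e-04,
         4.00591751e-04],
       [-7.43399403e-04, -2.67705398e-01,  9.63500528e-01,
        -1.42391634e-01],
       [-4.71330647e-04, -9.63500593e-01, -2.67705780e-01,
         6.66692756e-02],
       [ 0.00000000e+00,  0.00000000e+00,  0.00000000e+00,
         1.00000000e+00]])}
```

View pics/scene0.png

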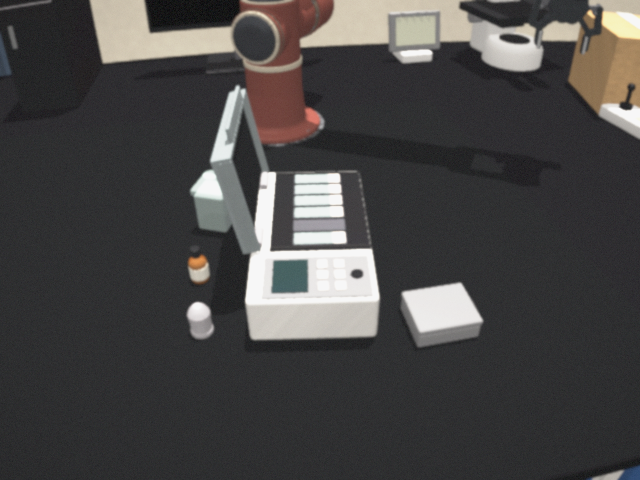

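View pics/top0.png

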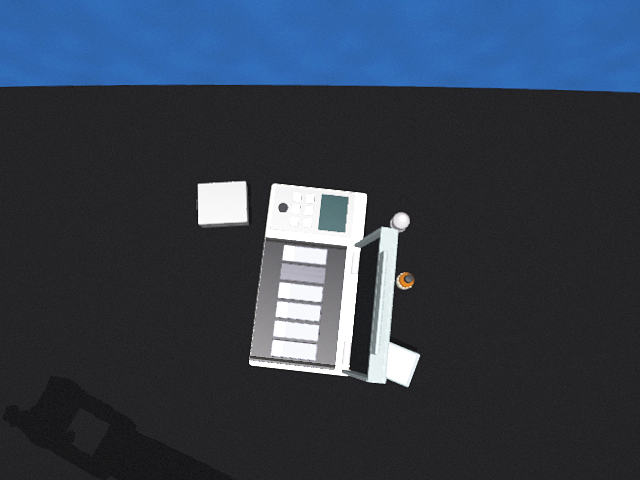

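View pics/wrist0.png

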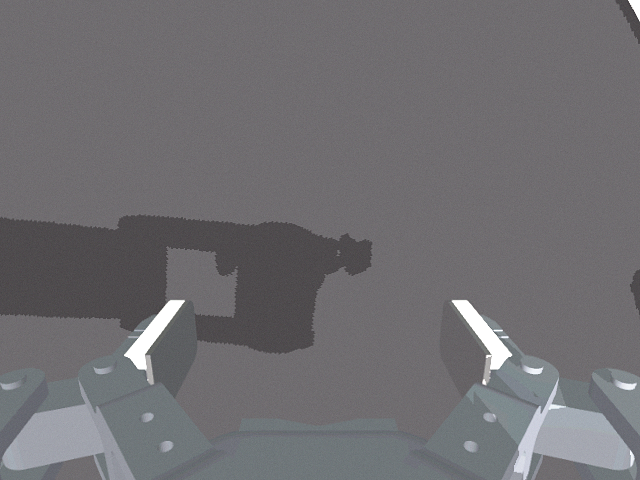

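Scene picture: open lid at about (235,170), panel at (315,275), slide box at (440,315); jar, bottle and objective stand behind the lid at (212,200), (199,265) and (200,320). Top picture: housing front corners near (272,184) and (250,365), lid at x of about 355–395, and the bystanders right of it. The wrist picture shows only bench. I'll enlarge the views to pick corners accurately.

Run:
```python
import cv2
a=cv2.imread("pics/top0.png")[170:400,190:430];cv2.imwrite("pics/topc.png",cv2.resize(a,None,fx=2.6,fy=2.6,interpolation=cv2.INTER_CUBIC))
a=cv2.imread("pics/scene0.png")[80:350,180:400];cv2.imwrite("pics/scenec.png",cv2.resize(a,None,fx=2.2,fy=2.2,interpolation=cv2.INTER_CUBIC))
```

```text
(no output)
```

View pics/topc.png

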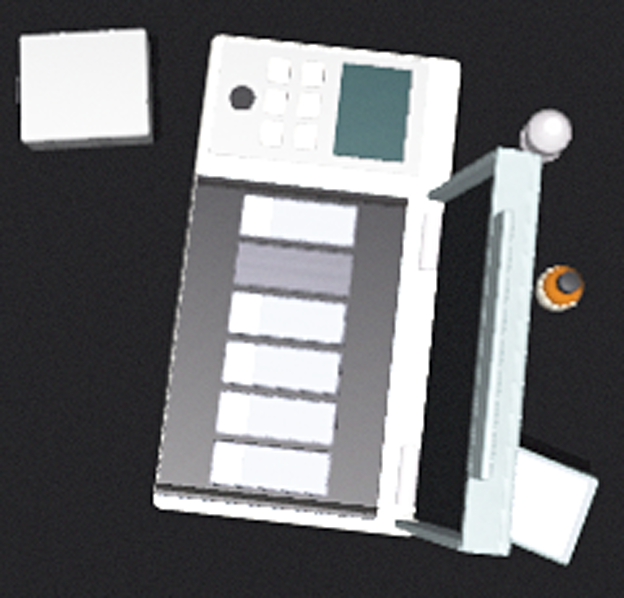

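View pics/scenec.png

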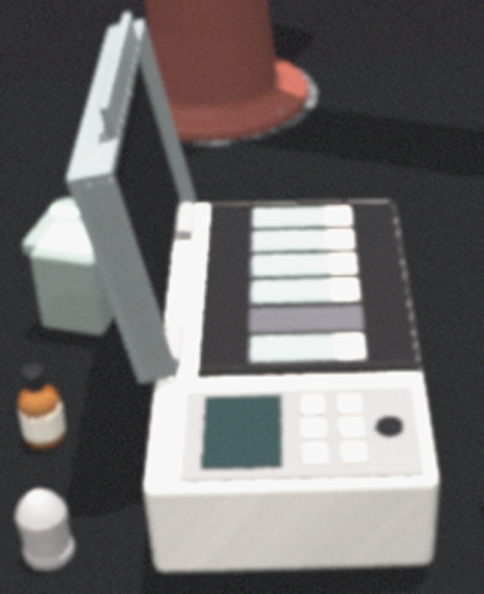

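Top crop: housing top corners at full-image pixels (271.5,184), (367,193) and (250,365.5), lip ends at (384,251) and (375.5,354). Scene crop: lip ends at (228.6,142) and (237.7,86).

```bash
cat > h.py <<'E'
import numpy as np, cv2
def ray(d,uv):
    f=240/np.tan(np.radians(d["vfov"]/2)); K=np.array([[f,0,d["cx"]],[0,f,d["cy"]],[0,0,1]])
    p=cv2.undistortPoints(np.array([[uv]],float),K,d["D"])[0,0]
    T=d["cam_to_world"]; v=T[:3,:3]@np.array([p[0],p[1],1]); return T[:3,3],v/np.linalg.norm(v)
def onz(d,uv,z):
    o,v=ray(d,uv); return o+v*(z-o[2])/v[2]
def tri(d1,u1,d2,u2):
    a,v=ray(d1,u1);b,w=ray(d2,u2)
    s=np.linalg.lstsq(np.stack([v,-w],1),b-a,rcond=None)[0]
    p=a+v*s[0];q=b+w*s[1]; return (p+q)/2,np.linalg.norm(p-q)
E
cat > m.py <<'E'
from station import *
from h import *
np.set_printoptions(precision=4,suppress=True)
t=get_image("top");s=get_image("scene")
g=cv2.cvtColor(t["image"],cv2.COLOR_BGR2GRAY)
# subpixel front edge: fit line on gradient transitions between rows 200..350
def edge(img,rows,c0,c1):
    pts=[]
    for r in rows:
        x=int(round(c0(r)));seg=img[r,x-7:x+8].astype(float);gr=np.abs(np.diff(cv2.GaussianBlur(seg[None],(3,1),0)[0]));pts.append((x-7+.5+np.sum(np.arange(14)*gr**2)/np.sum(gr**2),r))
    return np.array(pts)
p=edge(g,range(190,232,3),lambda r:271.5-(r-184)*21.5/181.5,0)
w=np.array([onz(t,q,.088) for q in p]);l=cv2.fitLine(w[:,:2].astype(np.float32),cv2.DIST_HUBER,0,.001,.001).ravel();print("front edge",l)
A=onz(t,(271.5,184),.088);B=onz(t,(367,193),.088);C=onz(t,(250,365.5),.088)
print(A,B,C,"depth",np.linalg.norm(A-B),"w",np.linalg.norm(A-C))
print("yaw from AC",np.arctan2(*(A-C)[[1,0]])-np.pi/2,"from AB",np.arctan2(*(B-A)[[1,0]]))
for name,u1,u2 in [("lipfar",(384.2,251.2),(228.6,142.3)),("lipnear",(375.4,353.8),(237.7,85.5))]: print(name,*tri(t,u1,s,u2))
yaw=(np.arctan2(*(A-C)[[1,0]])-np.pi/2+np.arctan2(*(B-A)[[1,0]]))/2
R=np.array([[np.cos(yaw),-np.sin(yaw)],[np.sin(yaw),np.cos(yaw)]])
O=np.mean([P[:2]-R@np.array(q) for P,q in [(A,(-.085,.165)),(B,(.095,.165)),(C,(-.085,-.17))]],0)
print("origin",O,"yaw",yaw); H=O+R@np.array([.078,-.05]);print("hinge",H)
r=.183;print("lip mid pred",H+R@np.array([-r*np.cos(1.75),0]),.093+r*np.sin(1.75))
for n,u,z in [("jar",(403,365),.1),("bottle",(405,280),.065),("obj",(401,219),.052)]:print(n,onz(t,u,z))
np.savez("pose.npz",H=H,R=R,O=O,yaw=yaw)
E
python3 m.py
```

```text
front edge [ 0.9944 -0.1055  0.6747  0.1005]
[0.7255 0.0946 0.088 ] [ 0.7093 -0.0836  0.088 ] [0.395  0.1258 0.088 ] depth 0.1788799986152594 w 0.33191578751263345
yaw from AC -1.6649319542282803 from AB -1.6613684388321368
lipfar [ 0.5706 -0.0877  0.2533] 0.002410797065425564
lipnear [ 0.4206 -0.071   0.2731] 0.000683313988784105
origin [0.5545 0.0256] yaw -1.6631501965302085
hinge [ 0.4975 -0.0474]
lip mid pred [ 0.4945 -0.0799] 0.27306942827793046
jar [ 0.3973 -0.1403  0.1   ]
bottle [ 0.5496 -0.1542  0.065 ]
obj [ 0.6686 -0.1523  0.052 ]
```

```bash
cat >> h.py <<'E'
from scipy.spatial.transform import Rotation as Ro
P=np.load("pose.npz"); H=P["H"]; F=-P["R"][:,0]; W=-P["R"][:,1]  # F: hinge->front, W: toward robot?
F3=np.r_[F,0]; L3=np.r_[P["R"][:,1],0]
def pt(f,w,z): # w along incubator +y from lid midline
    return np.r_[H,0]+f*F3+w*L3+np.array([0,0,z])
def quat(psi,theta,roll=0):
    """tool y pointing -F turned by psi (toward +L), tilted down theta; roll 0: jaw axis level"""
    hd=-np.cos(psi)*F3+np.sin(psi)*L3
    y=np.cos(theta)*hd-np.sin(theta)*np.array([0,0,1])
    x=np.cross(y,[0,0,1]);x/=np.linalg.norm(x); x=Ro.from_rotvec(roll*y).apply(x); z=np.cross(x,y)
    q=Ro.from_matrix(np.stack([x,y,z],1)).as_quat(); return np.r_[q[3],q[:3]]
E
python3 - <<'E'
from station import *
from h import *
print(F,L3)
for roll in (0,np.pi/2,np.pi,-np.pi/2):
  for psi in (-.6,0,.4,.8,1.2):
    s=""
    for th in (0,.3,.6,.9,1.2):
      r=[]
      for p in (pt(-.06,0,.255),pt(.175,0,.08),pt(.175,-.05,.08)):
        j=solver.ik(p,quat(psi,th,roll)); r.append("." if j is None else "Y")
      s+=" "+"".join(r)
    print("%.2f %.1f"%(roll,psi),s)
j=solver.ik(pt(.175,0,.08),quat(0,.3,0));print(j)
E
```

```text
[0.09222264 0.99573841] [ 0.99573841 -0.09222264  0.        ]
0.00 -0.6  .YY YYY YYY YYY YYY
0.00 0.0  ... .YY YYY YYY YYY
0.00 0.4  ... ... YYY YYY YYY
0.00 0.8  ... ... Y.. YYY YYY
0.00 1.2  ... ... Y.. YYY YYY
1.57 -0.6  .YY YYY YYY YYY YYY
1.57 0.0  ... .YY YYY YYY YYY
1.57 0.4  ... ... YYY YYY YYY
1.57 0.8  ... ... Y.. YYY YYY
1.57 1.2  ... ... Y.. YYY YYY
3.14 -0.6  .YY YYY YYY YYY YYY
3.14 0.0  ... .YY YYY YYY YYY
3.14 0.4  ... ... YYY YYY YYY
3.14 0.8  ... ... Y.. YYY YYY
3.14 1.2  ... ... Y.. YYY YYY
-1.57 -0.6  .YY YYY YYY YYY YYY
-1.57 0.0  ... .YY YYY YYY YYY
-1.57 0.4  ... ... YYY YYY YYY
-1.57 0.8  ... ... Y.. YYY YYY
-1.57 1.2  ... ... Y.. YYY YYY
[ 0.51866636  0.55872951  1.64278088 -0.9480434   1.84248465 -2.32769248]
```

```bash
cat >> h.py <<'E'
TH=.65; PSI=0.0; HT=.011
bk=np.array([np.cos(TH),np.sin(TH)]); up=np.array([-np.sin(TH),np.cos(TH)])
Q0=quat(PSI,TH,0)
def w3(a,w=0.): return pt(a[0],w,a[1])
def hook(phi,lift=0.,s=.022):
    e=np.array([0,.093])+.183*np.array([np.cos(phi),np.sin(phi)])+.006*np.array([-np.sin(phi),np.cos(phi)])
    return e-s*bk+(HT+lift)*up
def under(phi,gap=0.,s=.015):
    u=np.array([np.cos(phi),np.sin(phi)])
    c=np.array([0,.093])+(.183-s)*u if phi>TH else np.array([0,.093])+.183*u-s*bk
    return c-HT*up-gap*up
E
cat > chk.py <<'E'
from station import *
from h import *
np.set_printoptions(precision=3,suppress=True)
import h
pts=[("pre",(.16,.36)),("over",(-.05,.34))]+[("hook%.2f"%p,hook(p)) for p in (1.8,1.6,1.4,1.25)]+[("exit",(.13,.33)),("low",(.21,.24))]+[("und%.2f"%p,under(p)) for p in (.9,.75,.5,.25,0,-.05)]+[("out",(.26,.06)),("back",(.30,.2))]
for psi in (0,-.3):
  for n,a in pts:
    j=solver.ik(w3(a),quat(psi,TH,0)); print(psi,n,np.array(a),w3(a),j)
E
python3 chk.py
```

```text
0 pre [0.16 0.36] [0.512 0.112 0.36 ] [ 0.441  0.051  1.584 -0.828  1.944 -2.747]
0 over [-0.05  0.34] [ 0.493 -0.097  0.34 ] [ 0.097 -0.18   1.838 -0.904  1.667 -2.957]
0 hook1.80 [-0.072  0.265] [ 0.491 -0.119  0.265] [ 0.056 -0.137  1.927 -0.907  1.554 -2.878]
0 hook1.60 [-0.036  0.271] [ 0.494 -0.083  0.271] [ 0.124 -0.114  1.895 -0.892  1.611 -2.843]
0 hook1.40 [0.001 0.27 ] [ 0.498 -0.046  0.27 ] [ 0.19  -0.078  1.865 -0.875  1.658 -2.798]
0 hook1.25 [0.028 0.264] [ 0.5   -0.02   0.264] [ 0.237 -0.045  1.843 -0.861  1.685 -2.76 ]
0 exit [0.13 0.33] [0.51  0.082 0.33 ] [ 0.398  0.027  1.659 -0.828  1.879 -2.737]
0 low [0.21 0.24] [0.517 0.162 0.24 ] [ 0.507  0.212  1.613 -0.755  1.857 -2.556]
0 und0.90 [0.111 0.216] [0.508 0.063 0.216] [ 0.37   0.103  1.778 -0.805  1.725 -2.611]
0 und0.75 [0.13  0.199] [0.509 0.082 0.199] [ 0.398  0.146  1.762 -0.791  1.725 -2.573]
0 und0.50 [0.155 0.163] [0.512 0.107 0.163] [ 0.434  0.223  1.74  -0.768  1.709 -2.509]
0 und0.25 [0.172 0.12 ] [0.513 0.124 0.12 ] [ 0.457  0.302  1.727 -0.751  1.676 -2.448]
0 und0.00 [0.178 0.075] [0.514 0.13  0.07
[... 1045 characters left out ...]
.111 0.216] [0.508 0.063 0.216] [ 0.311  0.216  1.651 -0.694  1.892 -2.448]
-0.3 und0.75 [0.13  0.199] [0.509 0.082 0.199] [ 0.337  0.254  1.637 -0.675  1.889 -2.411]
-0.3 und0.50 [0.155 0.163] [0.512 0.107 0.163] [ 0.372  0.325  1.617 -0.645  1.87  -2.352]
-0.3 und0.25 [0.172 0.12 ] [0.513 0.124 0.12 ] [ 0.394  0.397  1.605 -0.621  1.833 -2.297]
-0.3 und0.00 [0.178 0.075] [0.514 0.13  0.075] [ 0.402  0.466  1.601 -0.608  1.783 -2.253]
-0.3 und-0.05 [0.177 0.066] [0.514 0.129 0.066] [ 0.401  0.479  1.601 -0.606  1.772 -2.245]
-0.3 out [0.26 0.06] [0.522 0.211 0.06 ] [ 0.501  0.582  1.466 -0.545  1.848 -2.188]
-0.3 back [0.3 0.2] [0.525 0.251 0.2  ] [ 0.545  0.472  1.358 -0.561  2.055 -2.274]
```

Run:
```python
from station import *
from h import *
move_gripper(0.0)
arm.move_to(w3((.18,.38)),Q0)
o=sensors.get_obs();print(o["time"],o["eef_pos"],o["opening"])
arm.servo_line(w3((-.05,.335)),speed=.2)
arm.servo_line(w3(hook(1.83,.006)),speed=.1)
o=sensors.get_obs();print(o["time"],o["eef_pos"],w3(hook(1.83,.006)),o["wrist_force"])
for n in("scene","top"):cv2.imwrite(f"pics/{n}1.png",get_image(n)["image"])
```

```text
3.2667 [0.51402424 0.13207864 0.37986668] -0.0018695195978069078
5.475 [ 0.49041636 -0.12766704  0.26918844] [ 0.49010371 -0.12760668  0.26856823] [-0.04615295  0.58951654  0.7113532 ]
```

Run:
```python
import cv2
a=cv2.imread("pics/scene1.png")[20:290,130:400];cv2.imwrite("pics/scene1c.png",cv2.resize(a,None,fx=2.2,fy=2.2))
```

```text
(no output)
```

View pics/scene1c.png

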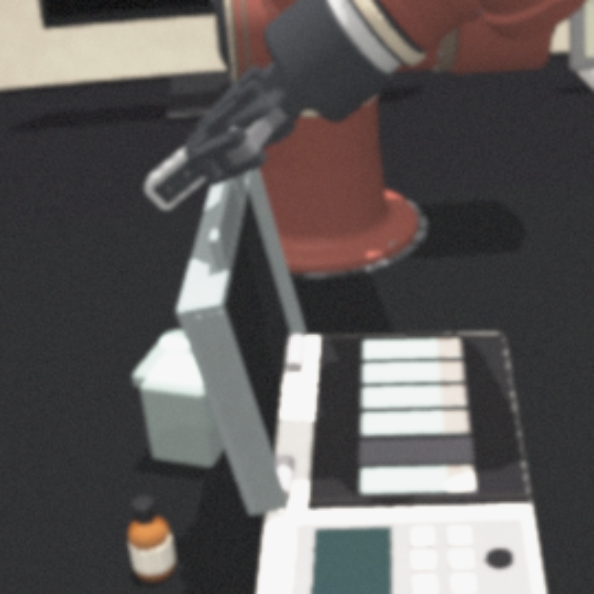

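View pics/top1.png

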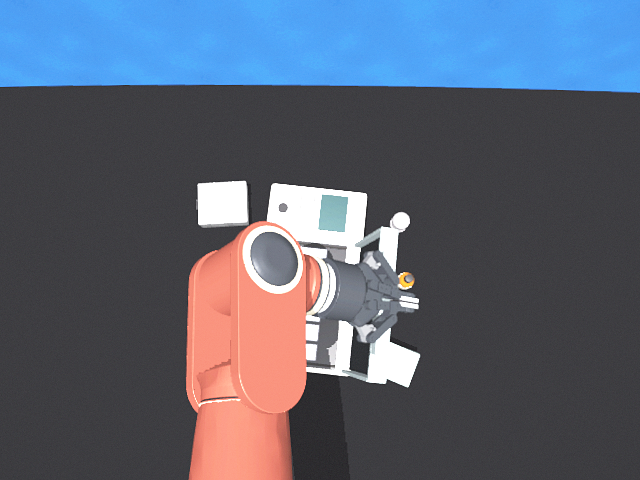

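Scene crop: the shut fingers' tips reach over and behind the lip (tip near crop (160,195), lip at (240,185)), with the lid still back on its stop. The top picture shows the fingers at (405,300) at the lip's middle, above the bottle and clear of it. Next I'll pull along the lip's arc.

```bash
cat >> h.py <<'E'
def proj(d,p):
    f=240/np.tan(np.radians(d["vfov"]/2)); K=np.array([[f,0,d["cx"]],[0,f,d["cy"]],[0,0,1]])
    M=np.linalg.inv(d["cam_to_world"]); r,_=cv2.Rodrigues(M[:3,:3]); return cv2.projectPoints(np.array([p],float),r,M[:3,3],K,d["D"])[0].ravel()
def corner(phi,r=.16,o=.028,w=.115):
    a=np.array([0,.093])+r*np.array([np.cos(phi),np.sin(phi)])+o*np.array([-np.sin(phi),np.cos(phi)]); return pt(a[0],w,a[1])
def snap(tag):
    from station import get_image
    d=get_image("scene"); im=cv2.resize(d["image"][20:290,130:400],None,fx=2.2,fy=2.2)
    for phi in np.arange(0,1.8,.1):
        u=(proj(d,corner(phi))-[130,20])*2.2
        cv2.circle(im,tuple(int(v) for v in u),2,(0,0,255) if round(phi*10)%5 else (0,255,0),-1)
    cv2.imwrite(f"pics/{tag}.png",im)
E
python3 - <<'E'
from station import *
from h import *
for p in (1.75,1.62,1.5,1.40,1.32):
    arm.servo_line(w3(hook(p)),speed=.06)
    o=sensors.get_obs();print(p,round(o["time"],2),o["wrist_force"].round(2))
snap("pull1")
E
```

```text
1.75 6.03 [-0.89 -0.9  -0.16]
1.62 6.58 [ 0.12 -0.4   1.42]
1.5 7.09 [1.45 0.5  3.29]
1.4 7.55 [ 0.13 -0.67  0.53]
1.32 7.94 [-1.17 -0.22  0.42]
```

View pics/pull1.png

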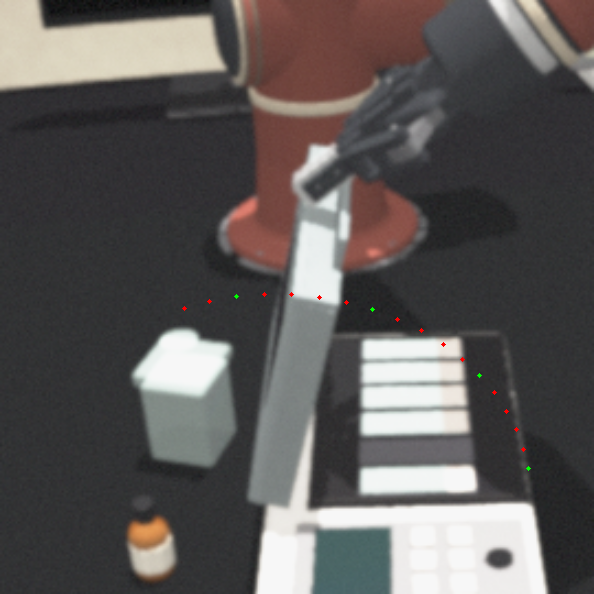

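The lid's upper left corner at (290,297) sits on the mark for about 1.3 rad, which agrees with the commanded 1.32. I'll pull slightly further, let go, and move the hand in front of and under the lip.

Run:
```python
from station import *
from h import *
arm.servo_line(w3(hook(1.25)),speed=.06)
t=lambda:print(round(sensors.get_obs()["time"],2),sensors.get_obs()["wrist_force"].round(2))
t()
arm.servo_line(w3((.115,.342)),speed=.3);t()
snap("fall1")
```

```text
8.36 [ 0.4   0.2  -0.11]
8.9 [ 0.05  0.29 -0.03]
```

View pics/fall1.png

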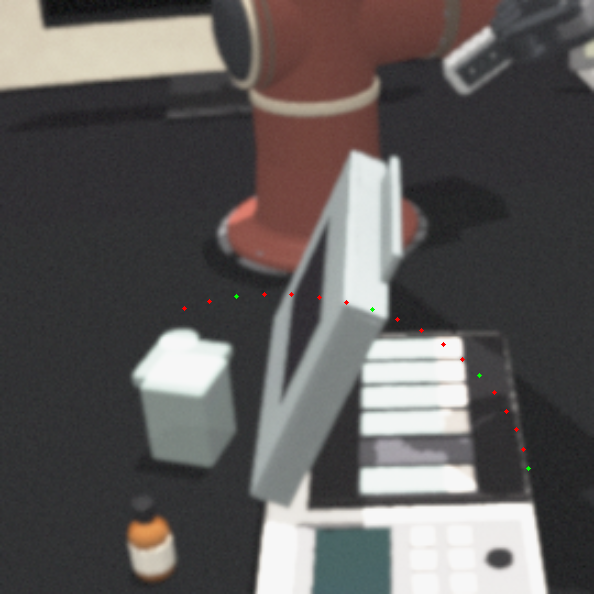

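The lid is falling by itself, at about 1.1 rad (outer corner (347,303)), with the fingers off it at (470,75).

Run:
```python
from station import *
from h import *
t=lambda:print(round(sensors.get_obs()["time"],2),sensors.get_obs()["wrist_force"].round(2))
arm.servo_line(w3((.205,.215)),speed=.5);t()
snap("fall2")
```

```text
9.41 [ 1.53 -0.47  0.8 ]
```

View pics/fall2.png

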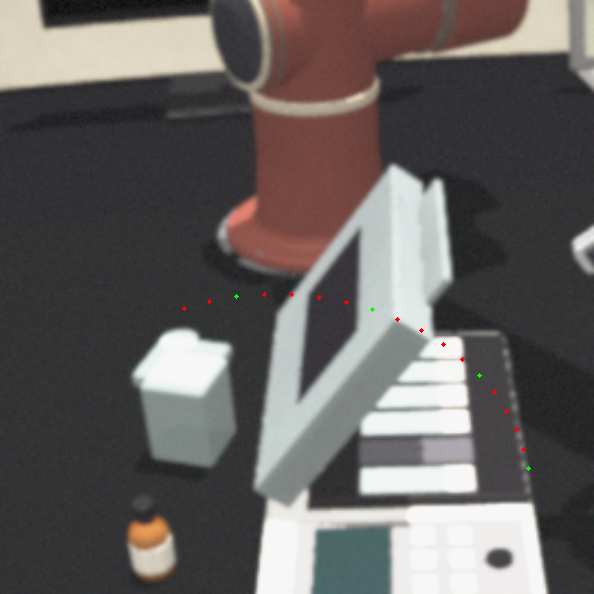

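The lid is at about 0.9 rad (corner (397,319)) and falling at roughly 0.4 rad/s; the fingertips are at the right edge (585,245). I'll put the fingers under it to catch at about 0.58.

Run:
```python
from station import *
from h import *
t=lambda:print(round(sensors.get_obs()["time"],2),sensors.get_obs()["wrist_force"].round(2))
arm.servo_line(w3(under(.58)),speed=.35);t()
snap("catch0")
for i in range(8): arm.dwell(.1);t()
snap("catch1")
```

```text
9.81 [ 0.13 -0.35  0.12]
9.96 [-0.19  0.83 -2.1 ]
10.06 [ 1.94  0.97 -1.71]
10.16 [ 0.5   1.95 -1.35]
10.26 [ 0.83  1.56 -0.45]
10.36 [ 0.69  1.16 -1.1 ]
10.46 [ 1.01  2.86 -0.91]
10.56 [0.58 2.05 0.22]
10.66 [ 1.11  2.16 -0.78]
```

View pics/catch1.png

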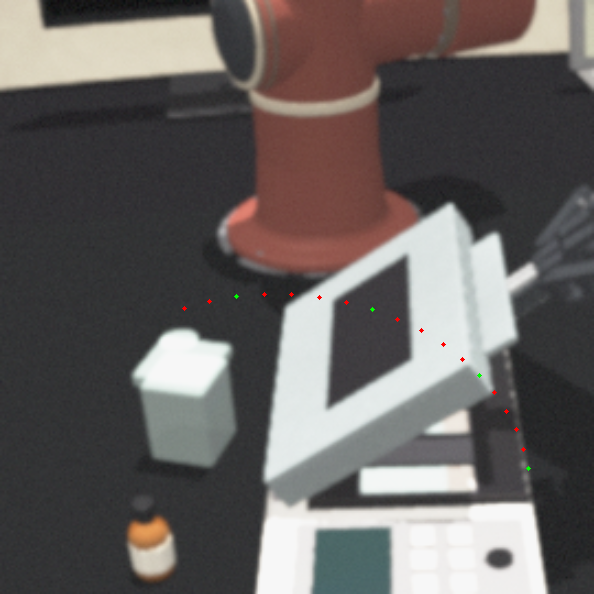

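View pics/catch0.png

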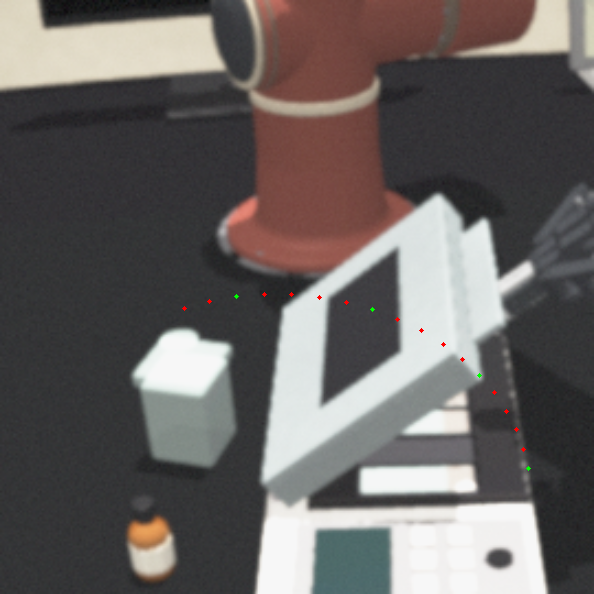

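Caught: the lid was at about 0.6 rad in catch0, then stopped at about 0.54 in catch1 (corner (472,368)), resting on the finger at (520,275) with about 2 N for 0.7 s. Next, lower it.

Run:
```python
from station import *
from h import *
t=lambda p:print(round(p,2),round(sensors.get_obs()["time"],2),sensors.get_obs()["wrist_force"].round(2))
for p in np.arange(.5,.09,-.1): arm.servo_line(w3(under(p)),speed=.05);t(p)
snap("low1")
for p in np.arange(.06,-.005,-.03): arm.servo_line(w3(under(p)),speed=.02);t(p)
snap("low2")
```

```text
0.5 11.15 [-0.42  0.32 -1.51]
0.4 11.67 [ 0.61  0.42 -1.78]
0.3 12.18 [ 0.38  1.92 -1.94]
0.2 12.7 [ 1.57  1.59 -1.61]
0.1 13.22 [ 1.87  2.68 -2.26]
0.06 13.78 [ 2.43  3.86 -1.5 ]
0.03 14.21 [ 1.22  4.16 -2.54]
0.0 14.63 [ 2.32  4.55 -2.41]
```

View pics/low1.png

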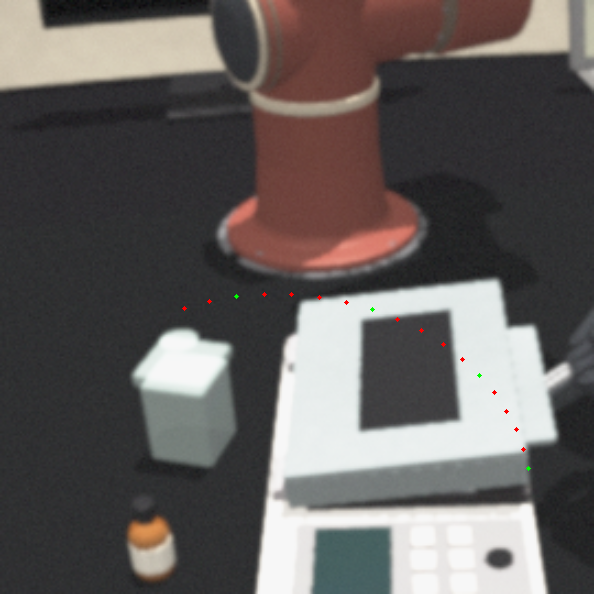

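View pics/low2.png

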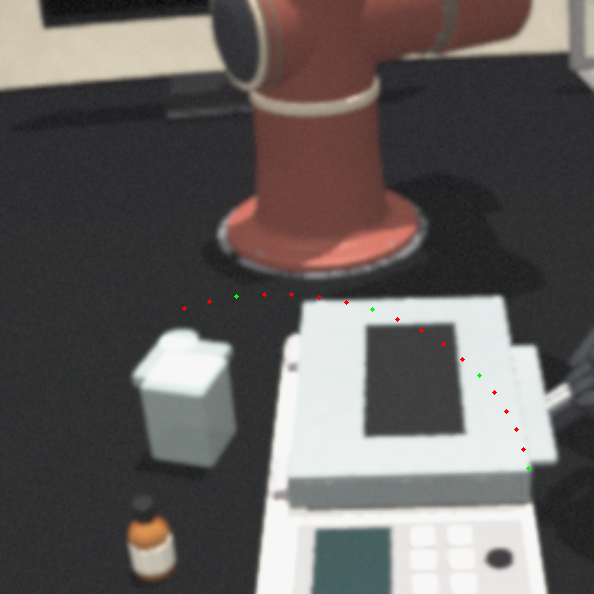

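Low1 shows the lid about 0.06 rad open; low2 shows it level or nearly so, with the finger still under the lip at (560,400). I'll continue down and outward in small steps, watching the load.

Run:
```python
from station import *
from h import *
def f():
    a=[]
    for i in range(5): arm.dwell(.04);a.append(sensors.get_obs()["wrist_force"])
    return np.mean(a,0).round(2)
print("now",f())
a=under(0.0)
for i in range(7):
    a=a+np.array([.0008,-.0015]); arm.servo_line(w3(a),speed=.012); print(i,round(sensors.get_obs()["time"],2),f())
snap("low3")
```

```text
now [ 2.23  4.49 -2.68]
0 15.18 [ 0.07  0.13 -0.34]
1 15.68 [-0.03  0.22  0.18]
2 16.18 [-0.36 -0.23 -0.36]
3 16.68 [-0.05  0.    0.07]
4 17.18 [ 0.06  0.02 -0.13]
5 17.68 [-0.18 -0.05  0.14]
6 18.18 [ 0.26 -0.1  -0.26]
```

View pics/low3.png

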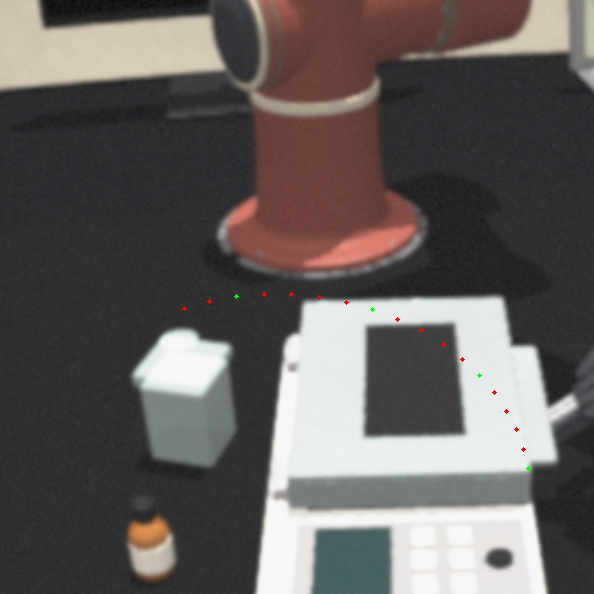

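The load has gone to zero, and the lid did not move between low2 and low3, so it is seated. Withdraw, check and hand in.

Run:
```python
from station import *
from h import *
a=under(0.0)+7*np.array([.0008,-.0015])
arm.servo_line(w3(a+[.08,.0]),speed=.08)
arm.servo_line(w3((.30,.25)),speed=.15)
arm.dwell(.5)
o=sensors.get_obs();print(o["time"],o["eef_pos"],o["wrist_force"])
snap("end")
for n in("scene","top"):cv2.imwrite(f"pics/{n}9.png",get_image(n)["image"])
```

```text
21.5 [0.52522058 0.25123347 0.24996593] [-0.11791689 -0.92876102  0.67715812]
```

View pics/scene9.png

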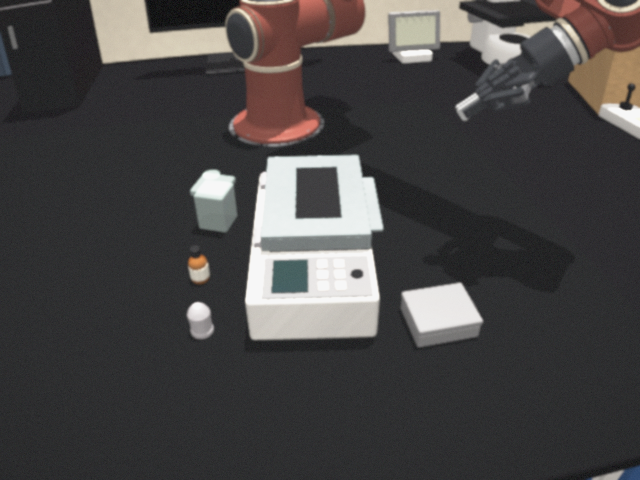

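View pics/top9.png

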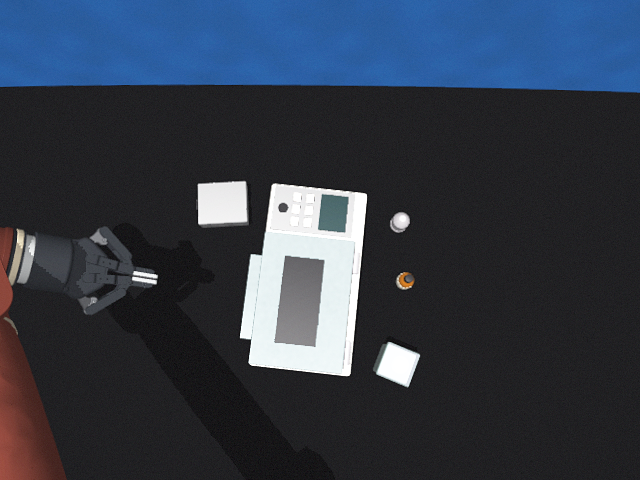

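The lid is shut: in the top view its lip runs along (250,295), over the front wall. The jar (398,364), bottle (405,280), objective (401,221) and slide box (222,203) are where they were, and the hand at (145,278) is clear.

```bash
python3 -c "
from station import order
print(order.sign_off())"
```

```text
the job is handed in; nothing more can be done
None
```

The lid is shut and the job is handed in at about 21.5 s. No verdict was reported, so these results rest on my own pictures and force readings.

- **Tipping:** I hooked the shut fingers over the lip and pulled the lid to about 1.25 rad, then let go. Pictures showed it falling by itself, at about 1.1 and then 0.9 rad with the fingers off it.
- **Catching:** It came to rest on the outside of the fingers at about 0.54 rad and stayed there for about 0.7 s. The load was about 2 N.
- **Lowering:** I took it down at about 0.05 m/s, then 0.02 m/s over the last 0.06 rad. The last 10 mm of hand travel was small steps down and outward, and the load dropped to zero on the first step while the lid stayed level.

**Final checks:** The pictures show the lid level on its seat, and the jar, bottle, objective and slide box at the same pixels as at the start. The hand is well clear.

**Disagreements:**
- The catch was about 0.04 rad lower than the 0.58 I planned, probably because the fingers are thinner than I assumed.
- Just before the lid seated, the sideways force rose to about 4.5 N, more than the lip's weight alone would give. A fingertip may have lightly touched the front wall. It cleared on the next step and was far below the 20 N limit.
- One triangulated lip corner came out about 20 mm low, probably a misread pixel. I used the pose from the housing corners instead.

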